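Close the patty mould with its own cover plate

ROBOT

A 6-joint arm with a two-finger parallel gripper is mounted at the origin on a cart in front of the work surface, level with it; the furniture and walls round the work are solid. World frame = base frame: x ahead of the robot, y to its left, z up, the work surface at z = 0. Lengths are in m, angles in rad, forces in N, time in s.
With the tool pointing down it reaches from about 0.325 to 0.9 m from the base axis. Payload 6.1 kg.
Tool frame: the origin (TCP) lies on the mounting face of the last link; the fingertips stand 173 mm ahead of it and the grasp point (between the pads) lies ahead of it (r.grasp_offset is the z of the grasp point in the tool frame, in m); z points along the fingers, y is the line along which they close (so a half turn about z gives the same grasp; the last joint's range is limited). The gripper opens to 85 mm and grips with 20 to 120 N. Pads are 22 mm wide; open, the fingers measure 114 mm over their backs; the gripper's body (76 mm by 85 mm) begins 54 mm behind the grasp point. The pads swing forward as they close: fully open they stand 13 mm farther back than shut.
Start: joints at [1.173, 0.22, 1.526, -0, 1.395, -0.126], TCP at [0.168, 0.602, 0.405] pointing down, gripper open.
Joint ranges: [-2.98, 2.98], [-0.91, 2.08], [0.09, 2.57], [-1.24, 4.39], [0.2, 2.65], [-2.68, 2.68]. Speed limits (rad/s): [2.57, 2.57, 3.01, 3.14, 3.14, 3.14].

INTERFACE

Orientations are given as a unit quaternion [w, x, y, z].
In Python, from workcell import r gives the robot as it stands.
- The arm moves only by the tool servo_tool, never from a script. Its argument "plan" is a list of rows, each a list of 3 entries, a list of its own where there are three numbers: the finger opening in m, from 0 to 0.0854, then the shift along the tool's x, y, z in m, then the turn about the tool's z in degrees. In form: [[fingers, [x, y, z], turn], ...]. A call has 1 to 10 rows; each row is the pose to reach, as a shift and turn from the pose commanded when the call began, along the tool's axes at that moment; what a row does not reach only later rows make up. A row lasts 1/12 s, in which the tool goes at most 41.7 mm and 7.16 degrees, less where a joint would pass 70% of its speed; a pose out of reach is approached as far as the arm can. A call with a gripper value outside its range is refused whole. The fingers move at their own pace and stop on an object; "grip_force" is the grip in N (left out, the last holds). Time passes only in rows, so rows that repeat a pose let the fingers close. It gives the time, the measured TCP pose, the force, the opening and the grip force at its end, in the units of the state.
- r.get_state(): the state, without advancing time (a new reading comes with each control period).
- r.snapshot(name): name is "scene" or "top"; returns a dict with "color" (400x640x3 uint8, red, green, blue), "fx", "fy", "cx", "cy" (pixels), "eye" and "orientation" of the camera in the world. Camera axes: x right, y up, looking along -z (the intrinsics and any distortion apply to the point x, -y, -z); pixel columns grow to the right and rows downward; lengths in m; the calibration is good to about 2 mm. A picture is of the moment at which its call begins. There is no depth.
- r.job_done(): hands the job in; it is judged then, once.
Trained networks look in a picture, given as the dict that the camera call returned (one of the last four; its "shot" number tells which), for a name from the list of things; names that differ only in an ending like _2 or _b are one class to them, and where a whole thing is asked for, a point or a joint stands for the part that bears it (a point fixed in the world has none). Each returns a list of dicts, best first, with "confidence" (0 to 1); they miss things now and then, are a little off and sometimes report something else, mostly with a low value. They report only what shows in the picture. A call takes as long as a camera call.
- r.look_for(picture, target): "xy" ([column, row] in pixels, amid what is visible of it).
- r.outline_of(picture, target): "region" (400x640 bool, what is visible of it) and "xy" ([column, row] in pixels, amid what is visible of it).
The state is a dict: "clock": time; "qpos": joint angles; "joint_vel": joint speeds; "joint_torque": joint torques, N m; "position": TCP position; "tcp_rot": TCP orientation; "wrist_force": force on the tool from outside, world axes, zero at the start; "moment": the same for the moment, N m; "finger_gap": finger opening in m; "grasp_force": force on a finger pad.
Only numpy, scipy, OpenCV 4.12 (cv2) and the standard library are available. Lean on these libraries where they do the work, as an engineer would, in place of code of your own. Each camera call takes 0.05 s, during which the arm holds its last target. There are 200 camera calls.

TASK

Close the empty green patty mould for putting away: take its own cover, the green plate with the pale wooden grip, by the grip and lower it over the mould's two upright pins until it lies flush on the mould, keeping hold until it is down, then let go. Leave the orange cover, which belongs to another mould, where it is.

Things in the scene. Friction and masses are not known exactly. Their poses are not given: they have to be found in the camera images.
- green_cover: Loose green plate, about 0.3 kg, 150 (x) x 80 (y) x 8 mm, flat on the worktop; two 26 mm through holes at x = -55 and +55 mm, y = 0. Mid-top stands a solid pale wooden grip, 60 mm long (x), 18 mm wide (y), z = 8 to 48 mm: pinch it across the 18 mm. Origin: centre of the plate's underside; x along its length, z up. Fits either way round (half turn about z).
- mould_base: Green mould, fixed: block 160 (x) x 90 (y) mm, flat top at z = 26 mm with four pockets. Two steel pins at x = -55 and +55 mm, y = 0, reach z = 56 mm: 16 mm thick for the lowest 10 mm, tapering to 6 mm at the tip (5 mm play in the cover's holes). Origin: centre of the underside; x along the row of pins, z up. Cover home: its origin 26 mm above this one, x axes parallel.
- orange_cover: Loose orange plate of another mould, flat on the worktop, to be left alone: 110 (x) x 80 (y) x 8 mm, two 26 mm holes at x = -37 and +37 mm (too close for the pins), black grip 40 x 18 mm up to z = 48 mm. Origin: centre of the plate's underside; x along its length, z up.

How it is judged:
By the outcome, as a careful person would: the job done as asked, in the order asked, and still so for the second after the job is handed in, with the robot touching nothing.
It also fails if it takes over 35 s, if anything falls off the work surface, if the arm or the gripper's body presses on something with over 40 N, if the wrist force passes 120 N, or if a joint passes its speed limit or range.

## Working session

There is one attempt and no reset: what is moved stays moved. The work goes in short steps, Python scripts to look and compute and a tool call to move; the robot and the scene stay as the last step left them, time stands still between calls to the robot, and variables do not carry over. Pictures are saved under pics/ and viewed, at most 10 in all, crops included, and the job is handed in when it is done.

Besides the shell and the picture viewer there is one more tool, called after "Request:" as name(argument=value, ...), one argument or row to a line, values as JSON. servo_tool: Moves the arm, as the interface text tells. Its arguments: {"type":"object","properties":{"plan":{"type":"array","items":{"type":"array"}},"grip_force":{"type":"number"}},"required":["plan"]}

```bash
mkdir -p pics
cat > h.py <<'E'
import numpy as np, cv2
from scipy.spatial.transform import Rotation as R
from workcell import r
def rot(q): return R.from_quat([q[1],q[2],q[3],q[0]]).as_matrix()
def world(s,uv,z):
    M=rot(s["orientation"]); uv=np.atleast_2d(uv).astype(float)
    K=np.array([[s["fx"],0,s["cx"]],[0,s["fy"],s["cy"]],[0,0,1]])
    d=s.get("distortion",s.get("dist"))
    n=cv2.undistortPoints(uv[:,None],K,None if d is None else np.array(d,float))[:,0]
    D=np.c_[n[:,0],-n[:,1],-np.ones(len(n))]@M.T; e=np.array(s["eye"])
    return e+D*((z-e[2])/D[:,2])[:,None]
def save(s,n): cv2.imwrite("pics/"+n,s["color"][...,::-1])
E
python3 - <<'E'
from h import *
for c in("top","scene"):
    s=r.snapshot(c); save(s,c+"1.png"); print(c,{k:v for k,v in s.items() if k!="color"})
    for t,z in(("green_cover",.008),("mould_base",.026),("orange_cover",.008)):
        for o in r.outline_of(s,t)[:2]:
            m=o["region"].astype(np.uint8); c_=max(cv2.findContours(m,0,2)[0],key=cv2.contourArea)
            w=world(s,c_[:,0],z)[:,:2]
            (cx,cy),sz,a=cv2.minAreaRect((w*1000).astype(np.float32))
            print(t,round(o["confidence"],2),np.round(o["xy"]),np.round([cx,cy,*sz,a],1))
print(r.get_state(),r.grasp_offset)
E
```

```text
top {'fx': 376.20736133714956, 'fy': 376.20736133714956, 'cx': 318.5425047321574, 'cy': 204.4752114607731, 'eye': array([ 0.32971989, -0.03141035,  0.89367393]), 'orientation': array([-0.70073362, -0.06494605,  0.05856909,  0.70804242]), 'shot': 1}
green_cover 0.69 [313. 197.] [509.3 -14.4  79.7 149.6  89.1]
mould_base 0.71 [421. 194.] [ 508.7 -258.3   95.8  167.    76.8]
orange_cover 0.51 [420. 194.] [ 512.3 -263.8   95.5  167.    76.6]
scene {'fx': 476.8076636294167, 'fy': 476.8076636294167, 'cx': 304.08198346240505, 'cy': 200.18326013883345, 'eye': array([ 0.04790724, -0.64110001,  0.47122006]), 'orientation': array([ 0.82527648,  0.47787027, -0.14661337, -0.2627989 ]), 'shot': 2}
green_cover 0.75 [314. 207.] [509.  -11.5 115.1 157.4  89.3]
mould_base 0.95 [414. 272.] [ 505.7 -272.1  111.6  181.2   77.1]
orange_cover 0.65 [241. 169.] [468.2 212.3 124.4 136.6   5.1]
{'clock': 0.4, 'qpos': array([ 1.17288768e+00,  2.20524729e-01,  1.52665249e+00,  4.71080149e-06,
        1.39469524e+00, -1.26087253e-01]), 'joint_vel': array([ 2.32966205e-03, -2.45489105e-03, -2.56944317e-03, -6.11845677e-05,
        9.94841266e-04, -8.75774580e-04]), 'joint_torque': array([ 1.97414843e-04, -4.96148086e+01, -3.89102840e+01, -1.43086635e-05,
        4.00208592e-03,  3.72379282e-05]), 'position': array([0.16778354, 0.602016  , 0.40454148]), 'tcp_rot': array([-3.84762333e-05,  1.35493074e-01,  9.90778284e-01, -1.34528327e-04]), 'wrist_force': array([0.05212397, 0.35996712, 0.32337052]), 'moment': array([-0.01891133, -0.02298028, -0.02228631]), 'grasp_force': 0.0, 'finger_gap': 0.08535148965174391} 0.1547
```

View pics/top1.png

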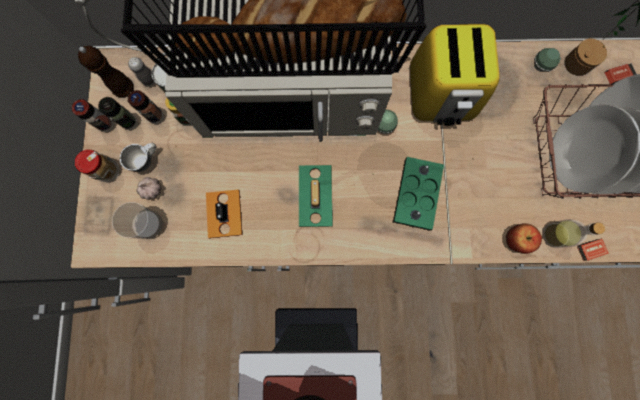

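View pics/scene1.png

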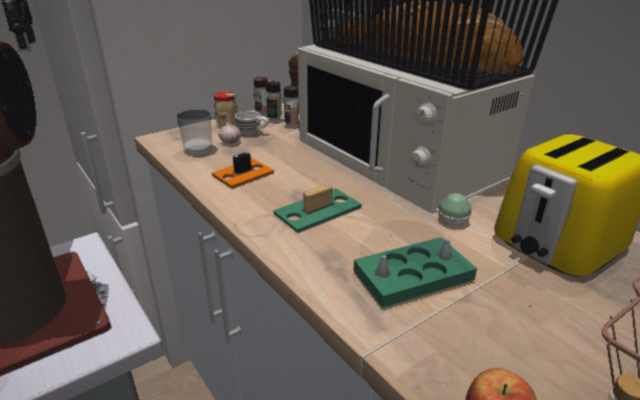

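The top view shows the cover at (315,196) with its pale grip, and the mould at (420,193) with pins near (424,170) and (416,214). The orange cover is at (224,213), so the network's "orange" in the top view was really the mould. Next I'll fit the box silhouettes in both views.

```bash
cat >> h.py <<'E'
from scipy.optimize import minimize
def proj(s,P):
    C=(P-np.array(s["eye"]))@rot(s["orientation"])
    return np.c_[s["cx"]+s["fx"]*C[:,0]/-C[:,2], s["cy"]-s["fy"]*C[:,1]/-C[:,2]]
def pts(p,L): 
    c,k=np.cos(p[2]),np.sin(p[2]); L=np.array(L,float)
    return np.c_[p[0]+c*L[:,0]-k*L[:,1],p[1]+k*L[:,0]+c*L[:,1],L[:,2]]
def fit(views,size,p0):
    a,b,h=size; L=[(x*a/2,y*b/2,z) for x in(-1,1) for y in(-1,1) for z in(0,h)]
    big=[(s,cv2.resize(m.astype(np.float32),None,fx=4,fy=4)>.5) for s,m in views]
    def cost(p):
        t=0
        for s,m in big:
            im=np.zeros(m.shape,np.uint8); H=cv2.convexHull(((proj(s,pts(p,L))*4+1.5)).astype(np.float32))
            cv2.fillConvexPoly(im,np.round(H*16).astype(np.int32),1,shift=4)
            t+=(im.astype(bool)^m).sum()/m.sum()
        return t
    S=np.array([p0]+[np.add(p0,d) for d in((.01,0,0),(0,.01,0),(0,0,.06))])
    q=minimize(cost,p0,method="Nelder-Mead",options=dict(initial_simplex=S,xatol=1e-4,fatol=1e-5)); return q.x,q.fun
E
python3 - <<'E'
from h import *
S=[r.snapshot(c) for c in("top","scene")]
for t,sz,p0 in(("green_cover",(.15,.08,.008),(.509,-.014,-.016)),("mould_base",(.16,.09,.026),(.507,-.262,-.23))):
    V=[(s,r.outline_of(s,t)[0]["region"]) for s in S]
    for v in([V[0]],[V[1]],V):
        x,f=fit(v,sz,p0); print(t,np.round(x*[1000,1000,57.2958],1),round(f,3))
    for i,(s,c) in enumerate(zip(S,("t","s"))):
        im=cv2.resize(s["color"][...,::-1],None,fx=5,fy=5,interpolation=2)
        hz=.056 if t[0]=="m" else .008
        P=[(-.055,0,hz),(.055,0,hz)]+([(0,0,.048)] if hz<.05 else [])
        C=[(u*sz[0]/2,w*sz[1]/2,sz[2]) for u,w in((1,1),(1,-1),(-1,-1),(-1,1))]
        for u,w in proj(s,pts(x,P)): cv2.drawMarker(im,(int(5*u+2),int(5*w+2)),(0,0,255),0,10,1)
        cv2.polylines(im,[(5*proj(s,pts(x,C))+2).astype(np.int32)],True,(255,0,255),1)
        u,w=(proj(s,pts(x,[(0,0,0)]))[0]*5).astype(int)
        globals().setdefault("T",{})[t,i]=im[w-200:w+200,u-300:u+300]
G=np.vstack([np.hstack([T[t,i] for i in(0,1)]) for t in("green_cover","mould_base")])
cv2.imwrite("pics/c1.png",cv2.resize(G,(800,533)))
E
```

```text
green_cover [509.9 -16.2  -0. ] 0.095
green_cover [511.2 -17.6   1.1] 0.131
green_cover [ 5.101e+02 -1.660e+01  2.000e-01] 0.242
mould_base [ 511.5 -261.8  -14.1] 0.031
mould_base [ 514.6 -260.6  -12.9] 0.045
mould_base [ 512.3 -261.7  -13.6] 0.089
```

View pics/c1.png

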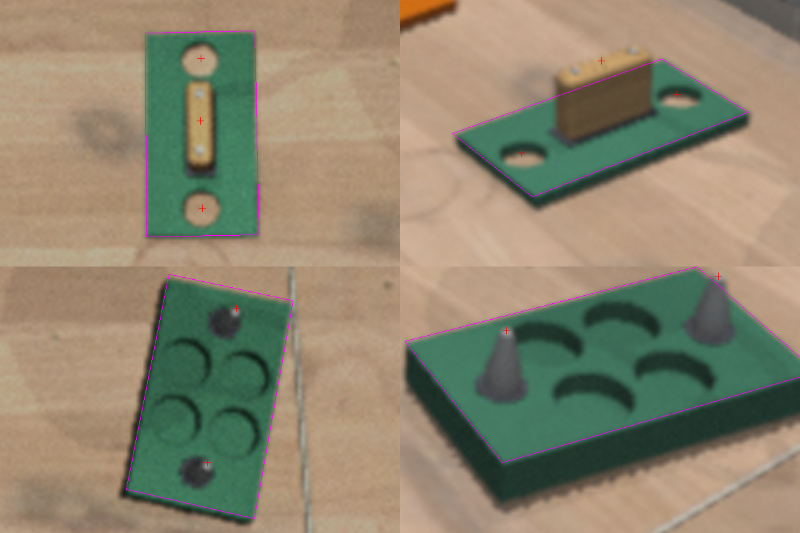

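Both fits agree to about 2 mm. The cover is at (0.510, -0.0165) with yaw 0.2°, and the mould is at (0.512, -0.262) with yaw -13.6°. I'm moving above the cover now.

Request:
servo_tool(
  plan=[
    [0.06,[-0.496,-0.504,0.06],-15.8],
    [0.06,[-0.496,-0.504,0.06],-15.8],
    [0.06,[-0.496,-0.504,0.06],-15.8],
    [0.06,[-0.496,-0.504,0.06],-15.8],
    [0.06,[-0.496,-0.504,0.06],-15.8],
    [0.06,[-0.496,-0.504,0.06],-15.8],
    [0.06,[-0.496,-0.504,0.06],-15.8],
    [0.06,[-0.496,-0.504,0.06],-15.8],
    [0.06,[-0.496,-0.504,0.06],-15.8],
    [0.06,[-0.496,-0.504,0.06],-15.8],
  ],
  grip_force=60,
)

```text
clock: 1.53
position: [0.3691, 0.2374, 0.3698]
tcp_rot: [0.001, -0.002, 1.0, 0.0]
wrist_force: [0.3, 1.1, 0.1]
finger_gap: 0.06
grasp_force: 0.0
```

```bash
cat >> h.py <<'E'
def go(x,y,yaw):
    "tool-axis shift/turn to bring the grasp point to x,y with tool y at yaw+90deg"
    s=r.get_state(); M=rot(s["tcp_rot"]); d=np.array([x,y,s["position"][2]])-s["position"]
    a=np.degrees(np.arctan2(M[1,1],M[0,1])); t=(a-(yaw+90)+90)%180-90
    print(s["clock"],"pos",s["position"].round(4),"shift",(M.T@d).round(4),"turn",round(t,2),"tilt",M[:,2].round(3),"gap",round(s["finger_gap"],4),"F",s["wrist_force"].round(1),"q",s["qpos"].round(2))
E
python3 -c "
from h import *
go(.510,-.0165,.2)"
```

```text
1.5333 pos [0.3691 0.2374 0.3698] shift [-0.1398 -0.2545  0.    ] turn 0.05 tilt [ 0.001  0.001 -1.   ] gap 0.06 F [0.3 1.1 0.1] q [ 0.39 -0.21  2.03  0.    1.33 -1.18]
```

Request:
servo_tool(
  plan=[
    [0.06,[-0.14,-0.254,0.08],0],
    [0.06,[-0.14,-0.254,0.08],0],
    [0.06,[-0.14,-0.254,0.08],0],
    [0.06,[-0.14,-0.254,0.08],0],
    [0.06,[-0.14,-0.254,0.08],0],
    [0.06,[-0.14,-0.254,0.08],0],
    [0.06,[-0.14,-0.254,0.08],0],
    [0.06,[-0.14,-0.254,0.08],0],
    [0.06,[-0.14,-0.254,0.08],0],
    [0.06,[-0.14,-0.254,0.08],0],
  ],
)

```text
clock: 2.37
position: [0.5095, -0.0144, 0.2893]
tcp_rot: [-0.001, -0.001, 1.0, 0.0]
wrist_force: [-0.5, 0.5, -0.3]
finger_gap: 0.0599
grasp_force: 0.0
```

```bash
python3 -c "
from h import *
go(.510,-.0165,.2)"
```

```text
2.3667 pos [ 0.5095 -0.0144  0.2893] shift [-0.0005 -0.0021 -0.    ] turn -0.06 tilt [-0.001  0.001 -1.   ] gap 0.0599 F [-0.5  0.5 -0.3] q [-0.18  0.06  1.93  0.    1.15 -1.76]
```

Request:
servo_tool(
  plan=[
    [0.06,[0,-0.002,0.035],0],
    [0.06,[0,-0.002,0.07],0],
    [0.06,[0,-0.002,0.09],0],
    [0.06,[0,-0.002,0.1],0],
    [0.06,[0,-0.002,0.102],0],
    [0.03,[0,-0.002,0.102],0],
    [0.01,[0,-0.002,0.102],0],
    [0.01,[0,-0.002,0.102],0],
    [0.01,[0,-0.002,0.102],0],
    [0.01,[0,-0.002,0.102],0],
  ],
)

```text
clock: 3.2
position: [0.5108, -0.0163, 0.1895]
tcp_rot: [0.002, -0.002, 1.0, -0.0]
wrist_force: [-0.7, 1.2, 7.0]
finger_gap: 0.0173
grasp_force: 60.2
```

```bash
python3 -c "
from h import *
go(.510,-.0165,.2)"
```

```text
3.2 pos [ 0.5108 -0.0163  0.1895] shift [ 0.0008 -0.0002 -0.    ] turn 0.02 tilt [ 0.004 -0.    -1.   ] gap 0.0173 F [-0.7  1.2  7. ] q [-0.19  0.22  1.97  0.    0.94 -1.76]
```

Request:
servo_tool(
  plan=[
    [0.01,[0,0,-0.02],0],
    [0.01,[0,0,-0.05],0],
    [0.01,[0,0,-0.085],0],
    [0.01,[-0.001,-0.03,-0.1],2],
    [0.01,[-0.001,-0.07,-0.1],5],
    [0.01,[-0.001,-0.11,-0.1],9],
    [0.01,[-0.001,-0.15,-0.1],13.8],
    [0.01,[-0.001,-0.19,-0.1],13.8],
    [0.01,[-0.001,-0.225,-0.1],13.8],
    [0.01,[-0.001,-0.245,-0.1],13.8],
  ],
)

```text
clock: 4.03
position: [0.511, -0.265, 0.288]
tcp_rot: [0.0, 0.119, 0.993, -0.001]
wrist_force: [-0.6, 0.5, -2.1]
finger_gap: 0.0175
grasp_force: 59.4
```

Request:
servo_tool(
  plan=[
    [0.01,[0,0,0],0],
    [0.01,[0,0,0],0],
    [0.01,[0,0,0],0],
  ],
)

```text
clock: 4.28
position: [0.5113, -0.2607, 0.2872]
tcp_rot: [-0.0, 0.118, 0.993, 0.0]
wrist_force: [0.1, 0.4, -2.4]
finger_gap: 0.0172
grasp_force: 59.5
```

Run:
```python
from h import *
go(.512,-.262,-13.6)
for i,c in enumerate(("top","scene")):
    s=r.snapshot(c); im=s["color"][...,::-1]
    u,w=proj(s,np.array([[.512,-.262,.09]]))[0].astype(int)
    globals().setdefault("T",[]).append(cv2.resize(im[w-75:w+75,u-100:u+100],(400,300),interpolation=2))
    for o in r.outline_of(s,"green_cover")[:1]: print(c,o["confidence"],o["xy"],o["region"].sum())
cv2.imwrite("pics/c2.png",np.hstack(T))
```

```text
4.2833 pos [ 0.5113 -0.2607  0.2872] shift [-0.0009 -0.0011 -0.    ] turn 0.0 tilt [-0.001  0.001 -1.   ] gap 0.0172 F [ 0.1  0.4 -2.4] q [-0.61  0.21  1.77  0.    1.16 -1.94]
top 0.47 [416.8, 155.3] 120
scene 0.58 [412.4, 222.7] 3538
```

View pics/c2.png

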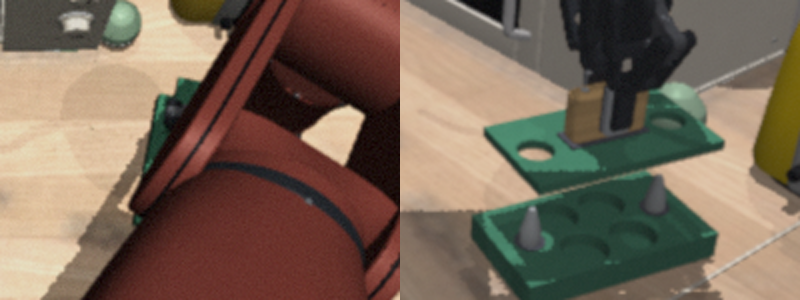

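Request:
servo_tool(
  plan=[
    [0.01,[-0.0015,-0.0005,0.01],0],
    [0.01,[-0.0015,-0.0005,0.025],0],
    [0.01,[-0.0015,-0.0005,0.035],0],
    [0.01,[-0.0015,-0.0005,0.036],0],
    [0.01,[-0.0015,-0.0005,0.036],0],
    [0.01,[-0.0015,-0.0005,0.036],0],
  ],
)

```text
clock: 4.98
position: [0.5131, -0.262, 0.2515]
tcp_rot: [-0.0, 0.118, 0.993, 0.0]
wrist_force: [0.3, 0.6, -2.5]
finger_gap: 0.017
grasp_force: 59.4
```

Run:
```python
from h import *
go(.5128,-.2617,-13.6)
s=r.snapshot("scene"); im=cv2.resize(s["color"][...,::-1],None,fx=5,fy=5,interpolation=2)
st=r.get_state(); h=st["position"][2]-.1895+.008; M=rot(st["tcp_rot"])
yaw=np.arctan2(M[1,1],M[0,1])-np.pi/2
cov=(st["position"][0]-.0008*np.cos(yaw),st["position"][1]-.0008*np.sin(yaw),yaw)
for p,z,col,a,b in((cov,h,(255,0,255),.075,.04),((.5123,-.2617,np.radians(-13.6)),.026,(0,0,255),.08,.045)):
    C=[(u*a,w*b,z) for u,w in((1,1),(1,-1),(-1,-1),(-1,1))]
    cv2.polylines(im,[(5*proj(s,pts(p,C))+2).astype(np.int32)],True,col,1)
    for x in(-.055,.055):
        t=np.linspace(0,6.28,40); rr=.013 if z==h else .008
        cv2.polylines(im,[(5*proj(s,pts(p,np.c_[x+rr*np.cos(t),rr*np.sin(t),0*t+z]))+2).astype(np.int32)],True,col,1)
u,w=(5*proj(s,np.array([[.512,-.262,.06]]))[0]).astype(int)
cv2.imwrite("pics/c3.png",im[w-280:w+280,u-380:u+380])
```

```text
4.9833 pos [ 0.5131 -0.262   0.2515] shift [0.0004 0.0002 0.    ] turn 0.04 tilt [-0.  0. -1.] gap 0.017 F [ 0.3  0.6 -2.5] q [-0.61  0.26  1.78  0.    1.1  -1.94]
```

View pics/c3.png

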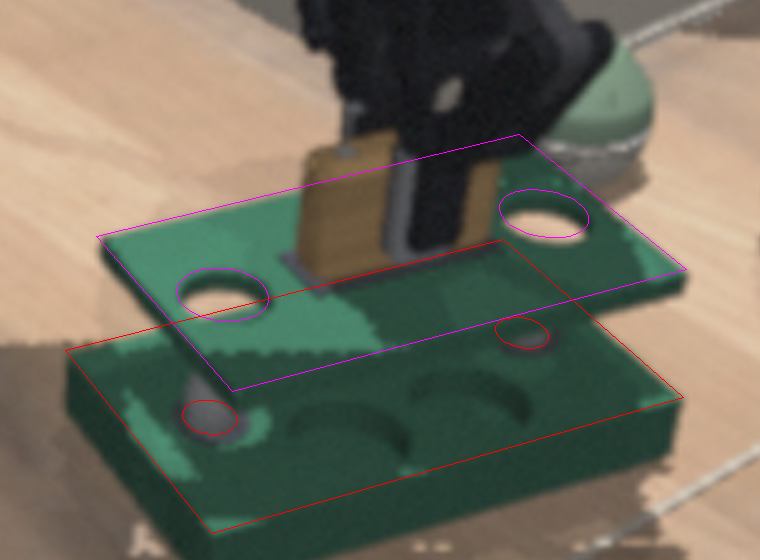

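The overlays for cover and mould show the same small calibration offset, and the holes (222,295) and (544,215) sit above the pins. I'm lowering it now.

Request:
servo_tool(
  plan=[
    [0.01,[0.0004,0,0.006],0],
    [0.01,[0.0004,0,0.012],0],
    [0.01,[0.0004,0,0.018],0],
    [0.01,[0.0004,0,0.023],0],
    [0.01,[0.0004,0,0.028],0],
    [0.01,[0.0004,0,0.032],0],
    [0.01,[0.0004,0,0.035],0],
    [0.01,[0.0004,0,0.037],0],
    [0.01,[0.0004,0,0.037],0],
    [0.01,[0.0004,0,0.037],0],
  ],
)

```text
clock: 5.87
position: [0.5127, -0.2621, 0.2155]
tcp_rot: [-0.0, 0.118, 0.993, -0.0]
wrist_force: [-4.8, 2.5, 5.0]
finger_gap: 0.0171
grasp_force: 60.7
```

Run:
```python
from h import *
go(.5128,-.2617,-13.6)
s=r.snapshot("scene"); im=cv2.resize(s["color"][...,::-1],None,fx=5,fy=5,interpolation=2)
u,w=(5*proj(s,np.array([[.512,-.262,.04]]))[0]).astype(int)
cv2.imwrite("pics/c4.png",im[w-280:w+280,u-380:u+380])
```

```text
5.8667 pos [ 0.5127 -0.2621  0.2155] shift [ 0.      0.0004 -0.    ] turn 0.04 tilt [-0. -0. -1.] gap 0.0171 F [-4.8  2.5  5. ] q [-0.61  0.32  1.8  -0.    1.03 -1.94]
```

View pics/c4.png

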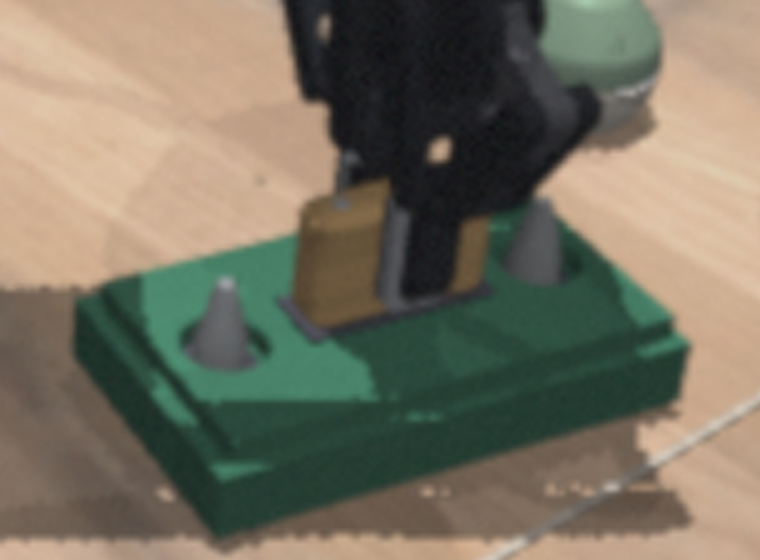

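The cover lies flush, with both pins (225,325) and (540,245) through its holes and the contact force at 5 N. I'm letting go and retreating.

Request:
servo_tool(
  plan=[
    [0.025,[0,0,-0.001],0],
    [0.045,[0,0,-0.001],0],
    [0.06,[0,0,-0.001],0],
    [0.06,[0,0,-0.001],0],
    [0.06,[0,0,-0.02],0],
    [0.06,[0,0,-0.05],0],
    [0.06,[0,0,-0.085],0],
    [0.06,[0,0,-0.12],0],
    [0.06,[0,0,-0.13],0],
    [0.06,[0,0,-0.13],0],
  ],
)

```text
clock: 6.75
position: [0.5139, -0.2628, 0.3491]
tcp_rot: [0.004, 0.118, 0.993, -0.002]
wrist_force: [0.3, -0.3, 0.7]
finger_gap: 0.0599
grasp_force: 0.0
```

Run:
```python
from h import *
go(.5128,-.2617,-13.6)
s=r.snapshot("scene"); save(s,"end.png")
```

```text
6.75 pos [ 0.5139 -0.2628  0.3491] shift [ 0.0013  0.0008 -0.    ] turn 0.03 tilt [ 0.007 -0.005 -1.   ] gap 0.0599 F [ 0.3 -0.3  0.7] q [-0.61  0.15  1.71 -0.    1.27 -1.94]
```

View pics/end.png

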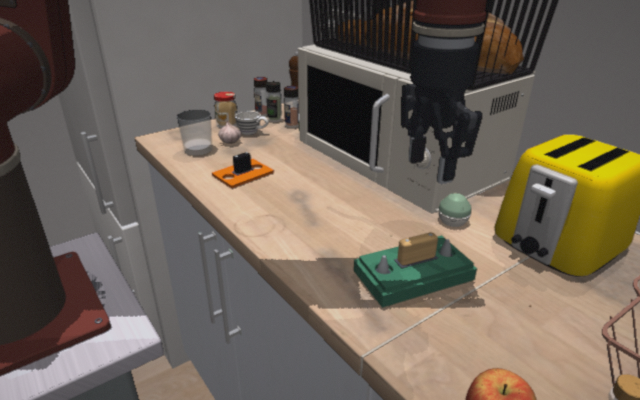

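The cover sits flush on the mould at (415,268), the gripper is clear of everything, and the orange cover at (242,172) hasn't moved.

```bash
python3 -c "
from h import *
print(r.job_done())"
```

```text
the job is handed in; nothing more can be done
None
```

The green cover lies flush on its mould with both pins through its holes, the gripper has let go and is clear, the orange cover was not touched, and the job is handed in at about 7 s (no verdict was returned).

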